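# Mount and lock a tube disc on a tube rotator

## Robot

A 6-joint arm with a two-finger parallel gripper is mounted at the origin on the work surface. World frame = base frame: x ahead of the robot, y to its left, z up, the work surface at z = 0. Lengths are in m, angles in degrees, forces in N, time in s.
With the tool pointing down it reaches from about 0.25 to 0.725 m from the base axis. Payload 9.7 kg.
Tool frame: the origin (TCP) lies at the very end of the fingers, on their centre line; the grasp point (between the pads) lies 19 mm behind it; z points along the fingers, y is the direction in which the jaws open and shut (so a half turn about z gives the same grasp; the last joint's range is limited). The gripper opens to 85 mm and grips with 20 to 120 N. Pads are 22 mm wide; open, the fingers measure 114 mm over their backs; the gripper's body (76 mm by 85 mm) begins 54 mm behind the grasp point. The pads swing forward as they close: fully open they stand 13 mm farther back than shut.
Start: joints at [75.287, 4.979, 10.078, 95.1, 0, 90], TCP at [0.14, 0.532, 0.231] pointing down, gripper open.
Joint ranges: [-179.16, 179.16], [-48.56, 103.87], [-65.8, 70.77], [-126.05, 130.52], [-82.76, 87.17], [-180, 180]. Speed limits (degrees/s): [127.2, 127.2, 147.25, 180, 180, 180].

## Interface

Orientations are given as [roll, pitch, yaw] about the fixed x, y, z axes, in that order (R = Rz(yaw) Ry(pitch) Rx(roll)).
In Python, from workcell import bot gives the robot as it stands.
- The arm moves only by the shell command python3 -m pendant 'ROWS' [FORCE]. ROWS is JSON, a list that holds one entry, the list of rows, each a list of 7 numbers: the shift along the tool's x, y, z in cm, then the turn, a rotation vector about the tool's x, y, z in rad, then the opening in per cent of the stroke, from 0 (shut) to 100 (fully open). In form: [[[dx, dy, dz, ax, ay, az, gripper], ...]]. A call has 1 to 5 rows; each row shifts and turns the pose as measured when the row begins, along the tool's axes as they then stand; what a row does not reach is not made up. A row lasts 1/12 s, in which the tool goes at most 41.7 mm and 7.16 degrees, less where a joint would pass 70% of its speed; a pose out of reach is approached as far as the arm can. A call with a gripper value outside its range is refused whole. The fingers move at their own pace and stop on an object; FORCE is the grip in N (left out, the last holds). Time passes only in rows, so rows that do not move let the fingers close. It gives the time, the measured TCP pose, the force and the opening at its end, in the units of the state.
- bot.get_obs(): the state, without advancing time (a new reading comes with each control period).
- bot.camera(name): name is "side" or "top" or "wrist"; returns the picture (480x640x3 uint8, red, green, blue); there is no depth.
- bot.get_calibration(name): a dict with "intrinsics" (3x3 intrinsics, pixels), "D" ([k1, k2, p1, p2, k3] as OpenCV has them; the pictures are not rectified), "pose" (4x4, takes a point from camera to world coordinates); the wrist camera has in their place "T_tool_cam" (4x4, takes a point from camera to tool coordinates, whose origin is the TCP and whose axes are the flange's). Camera axes: x right, y down, z forward; pixel columns grow to the right and rows downward; lengths in m; the calibration is good to about 2 mm. A picture is of the moment at which its call begins: read the wrist's pose just before it. get_calibration takes no time and is no camera call.
- bot.job_done(): hands the job in, once; it reports no verdict.
Trained networks look in the newest picture that a camera, given by its name, has taken for a name from the list of things; names that differ only in an ending like _2 or _b are one class to them, and where a whole thing is asked for, a point or a joint stands for the part that bears it (a point fixed in the world has none). Each returns a list of dicts, best first, with "confidence" (0 to 1); they miss things now and then, are a little off and sometimes report something else, mostly with a low value. They report only what shows in the picture. A call takes as long as a camera call. They do not tell look-alikes from the thing itself.
- bot.masks_of(camera, thing): "pixels" (480x640 bool, what is visible of it) and "extent" ([left, top, right, bottom] in pixels, round what is visible of it).
- bot.mark_of(camera, thing): "uv" ([column, row] in pixels: a listed point, or the origin of a listed thing).
The state is a dict: "time": time; "q": joint angles; "qd": joint speeds; "joint_efforts": joint torques, N m; "ee_pos": TCP position; "tcp_rot": TCP orientation; "wrist_force": force on the tool from outside, world axes, zero at the start; "torque": the same for the moment, N m; "opening": finger opening in m.
Only numpy, scipy, OpenCV 4.12 (cv2) and the standard library are available. Lean on these libraries where they do the work, as an engineer would, in place of code of your own. Each camera call takes 0.05 s, during which the arm holds its last target. There are 200 camera calls.

## Task

Mount the tube disc on the laboratory rotator's tilted spindle: slide the disc on, hub outwards, until it lies flat on the drive flange, then put the quick-release clamp nut on over it with the lever still open, down onto the disc's hub, and press the lever all the way down to lock the stack. Lower both parts under control instead of letting them drop down the spindle, leave the head at the tilt it has been set to, and leave the other things on the bench where they stand.

Things in the scene. Friction and masses are not known exactly. Their poses are not given: they have to be found in the camera images.
- disc: Tube disc: white plate 200 mm across, 6 mm thick, with a round grey hub 44 mm across, its top 50 mm above the underside; a 30 mm bore runs through hub and plate. Sample tubes lie in clips on the plate, 58 mm or more from the axis, up to 22 mm above the underside. 0.2 to 0.3 kg. Starts flat on the bench, hub up. Origin: centre of the underside; z along the bore, out of the hub's top.
- nut: Quick-release clamp nut: aluminium block 50 mm (x) by 44 mm (y, flat parallel sides) by 34 mm high with an upright 18 mm bore through its middle and a steel lever hinged in a slot at its -x end. 0.15 to 0.25 kg. Starts upright on the bench, lever open. Origin: centre of the underside, on the bore's axis; z up along the bore; the lever points to -x.
- lever (a joint): Angle of the nut's lever, rad: 0 closed (sloping 30 deg down and outwards), 1.0 to 1.2 open (sloping up and outwards). Hinge along the nut's y at x -15, z 29 mm in its frame; 67 mm long, 7 mm thick, paddle 24 mm wide at the end. Friction holds it (0.5 N at the paddle). Closing swings a nose into the spindle's groove; it jams short of closed unless the nut sits on the hub of a seated disc.
- lever_tip (a point): Point on the lever's middle plane, on its centre line, 60 mm from the hinge, in the middle of the outer part of the paddle. Only the position matters.
- seat (a point): Centre of the drive flange's face (aluminium, 64 mm across), where the disc's underside must lie. z points out along the spindle. The steel spindle is 26 mm across up to 36 mm from the face, a cone to 16 mm across at 44 mm, then 16 mm across with a ring groove at 57 to 67 mm, and tapers from 76 mm to 8 mm across at its end, 82 mm.
- spindle_tip (a point): Free end of the spindle, on its axis, 82 mm out from the flange's face; same axes as the seat.
- head (a joint): Tilt of the rotator's motor head: angle in rad between the spindle and vertical (set between 0.40 and 0.62, clamped by strong friction). The spindle leans towards the front of the rotator.
- rotator: The rotator's white base, 205 x 165 mm, with a fork that carries the head; fixed to the bench. Origin: under the head's pivot, on the bench; z up, its front (dial and switch) and the lean of the spindle are towards -x. The pivot is 122 mm above the bench and the flange's face 60 mm from the pivot.
- tube_rack: Bystander: grey rack 100 x 200 mm, 103 mm high with its tubes; origin at the centre of its underside.
- reagent_bottle: Bystander: glass bottle 72 mm across, 135 mm high; origin at the centre of its underside.
- tip_box: Bystander: pipette-tip box 85 x 122 x 66 mm; origin at the centre of its underside.
Mind the look-alikes: they are no part of the job. Of the things shaped like the nut, the aluminium one is meant. Several things look just like the disc: the one meant starts farthest to the robot's right.

How it is judged (in metres and radians):
On the way, in this order (a step that is already met when the one before it is completed fails the run):
1. the disc lies flat on the drive flange, without the nut (z of disc in the frame of seat between -0.003 and 0.004 m and x of disc in the frame of seat between -0.005 and 0.005 m and y of disc in the frame of seat between -0.005 and 0.005 m and angle between the z axis of disc and the z axis of seat, either way round below 0.09 rad and distance between nut and seat above 0.12 m), for 0.2 s.
2. the nut sits on the hub of the seated disc, lever still open (z of disc in the frame of seat between -0.003 and 0.004 m and x of disc in the frame of seat between -0.005 and 0.005 m and y of disc in the frame of seat between -0.005 and 0.005 m and angle between the z axis of disc and the z axis of seat, either way round below 0.09 rad and z of nut in the frame of seat between 0.047 and 0.0545 m and x of nut in the frame of seat between -0.005 and 0.005 m and y of nut in the frame of seat between -0.005 and 0.005 m and angle between the z axis of nut and the z axis of seat, either way round below 0.12 rad and value of joint lever above 0.5 rad), for 0.1 s.
3. the lever is closed with disc and nut seated (z of disc in the frame of seat between -0.003 and 0.004 m and x of disc in the frame of seat between -0.005 and 0.005 m and y of disc in the frame of seat between -0.005 and 0.005 m and angle between the z axis of disc and the z axis of seat, either way round below 0.09 rad and z of nut in the frame of seat between 0.047 and 0.0545 m and x of nut in the frame of seat between -0.005 and 0.005 m and y of nut in the frame of seat between -0.005 and 0.005 m and angle between the z axis of nut and the z axis of seat, either way round below 0.12 rad and value of joint lever below 0.07 rad), for 0.2 s.
At the end, for the whole second after the job is handed in: Disc on the flange: underside within 4 mm of the face; nut on its hub: underside 47 to 54.5 mm from the face; both within 5 mm of the axis each way, square to it (disc within 0.09, nut 0.12 rad), at rest; lever closed (below 0.07 rad) (all of step 3 and linear speed of each of disc, nut below 0.02 m/s); the robot touches nothing.
It fails at once if the disc dropped down the spindle (faster than 0.45 m/s within 60 mm of the flange) (distance between disc and seat below 0.06 m and linear speed of disc above 0.45 m/s).
It fails at once if the nut dropped down the spindle (faster than 0.45 m/s within 80 mm of the flange) (distance between nut and seat below 0.08 m and linear speed of nut above 0.45 m/s).
It fails at once if the head's tilt was changed (spindle tip moved more than 12 mm) (distance of spindle_tip from where it was at the start of the episode above 0.012 m).
It fails at once if a bystander was moved more than 30 mm (distance of any of tube_rack, reagent_bottle, tip_box from where it was at the start of the episode above 0.03 m).
It also fails if it takes over 67 s, if anything falls off the work surface, if the arm or the gripper's body presses on something with over 40 N, if the wrist force passes 120 N, or if a joint passes its speed limit or range.

## Working session

There is one attempt and no reset: what is moved stays moved. The work goes in short steps, Python scripts to look and compute and a shell command to move; the robot and the scene stay as the last step left them, time stands still between calls to the robot, and variables do not carry over. Pictures are saved under pics/ and viewed, about 8 in all and at most 12, crops included, and the job is handed in when it is done.

```bash
mkdir -p pics; ls; cat > h.py <<'E'
import numpy as np, cv2
from workcell import bot
from scipy.spatial.transform import Rotation as R
def T_tool():
    o=bot.get_obs(); T=np.eye(4); T[:3,:3]=R.from_euler('xyz',o['tcp_rot'],degrees=True).as_matrix(); T[:3,3]=o['ee_pos']; return T
def cam(name,T=None):
    c=bot.get_calibration(name)
    P=np.array(c['pose']) if 'pose' in c else (T_tool() if T is None else T)@np.array(c['T_tool_cam'])
    return np.array(c['intrinsics']),np.array(c['D']),P
def ray(name,uv,T=None):
    K,D,P=cam(name,T); x=cv2.undistortPoints(np.array([[uv]],float),K,D)[0,0]
    return P[:3,3],P[:3,:3]@np.array([x[0],x[1],1])
def atz(name,uv,z,T=None):
    o,d=ray(name,uv,T); return o+d*(z-o[2])/d[2]
def tri(obs):
    A=np.zeros((3,3));b=np.zeros(3)
    for o,d in obs:
        d=d/np.linalg.norm(d);M=np.eye(3)-np.outer(d,d);A+=M;b+=M@o
    return np.linalg.solve(A,b)
def proj(name,p,T=None):
    K,D,P=cam(name,T); W=np.linalg.inv(P)
    return cv2.projectPoints(np.array(p,float).reshape(-1,3),cv2.Rodrigues(W[:3,:3])[0],W[:3,3],K,D)[0].reshape(-1,2)
def snap(name,fn):
    im=bot.camera(name); cv2.imwrite('pics/'+fn,im[:,:,::-1]); return im
E
python3 - <<'E'
from h import *
a=snap('top','a.png');b=snap('side','b.png')
cv2.imwrite('pics/ab.png',cv2.resize(np.vstack([a,b])[:,:,::-1],None,fx=.6,fy=.6))
o=bot.get_obs();print(o)
for c in('top','side'):
    print(c,cam(c)[2].round(3).tolist(), cam(c)[0][0,0])
    for t in('disc','nut','lever_tip','seat','spindle_tip','rotator','tube_rack','reagent_bottle','tip_box'):
        for m in bot.mark_of(c,t): print(c,t,np.round(m['uv'],1),round(m['confidence'],2),atz(c,m['uv'],0).round(3))
E
```

```text
pics
{'time': 0.1, 'q': array([7.52874887e+01, 5.00742017e+00, 1.00398122e+01, 9.50975982e+01,
       2.43770543e-05, 8.99994824e+01]), 'qd': array([-0.00024012,  0.04611904,  0.1099844 , -0.06345872,  0.06536185,
       -0.05649798]), 'joint_efforts': array([-8.28260490e-04, -5.21559834e+01,  4.65653336e+01,  1.60389533e-02,
       -1.08534589e-04,  5.14932438e-06]), 'ee_pos': array([0.13963549, 0.53178619, 0.23066635]), 'tcp_rot': array([-1.79934794e+02, -2.49661346e-05,  1.65288006e+02]), 'wrist_force': array([-1.03510051, -0.07486802,  0.05091374]), 'torque': array([0.02987254, 0.0081977 , 0.00796905]), 'opening': 0.08505150356499089}
top [[0.023, -0.995, 0.099, 0.442], [-1.0, -0.025, -0.018, 0.049], [0.02, -0.099, -0.995, 1.247], [0.0, 0.0, 0.0, 1.0]] 498.10128968301717
top disc [252.8 333.3] 0.7 [0.32  0.193 0.   ]
top disc [362.1 250.8] 0.62 [ 0.531 -0.074  0.   ]
top nut [461.2 257.9] 0.92 [ 0.519 -0.326  0.   ]
top nut [468.1 195.7] 0.74 [ 0.679 -0.345  0.   ]
top lever_tip [461.3 216.3] 0.5 [ 0.625 -0.327  0.   ]
top lever_tip [494.6 248.2] 0.48 [ 0.546 -0.413  0.   ]
top s
[... 352 characters left out ...]
0.473, -0.571, 0.671, -0.651], [0.011, -0.765, -0.643, 0.857], [0.0, 0.0, 0.0, 1.0]] 481.2351239371395
side disc [185.4 298.3] 0.74 [ 0.31   0.204 -0.   ]
side disc [319.4 338.4] 0.65 [ 0.541 -0.057  0.   ]
side nut [378.3 440.2] 0.83 [ 0.519 -0.324  0.   ]
side lever_tip [412.4 446.6] 0.68 [ 0.568 -0.366  0.   ]
side seat [294.9 214.2] 0.69 [0.706 0.389 0.   ]
side spindle_tip [307.3 200.3] 0.67 [0.774 0.436 0.   ]
side rotator [293.  260.3] 0.89 [0.608 0.207 0.   ]
side tube_rack [416.3 305.5] 0.56 [ 0.799 -0.079  0.   ]
side reagent_bottle [230.  221.2] 0.9 [0.521 0.446 0.   ]
side reagent_bottle [409.7 449. ] 0.51 [ 0.561 -0.368  0.   ]
side tip_box [284.7 202.4] 0.65 [0.706 0.459 0.   ]
```

View pics/a.png

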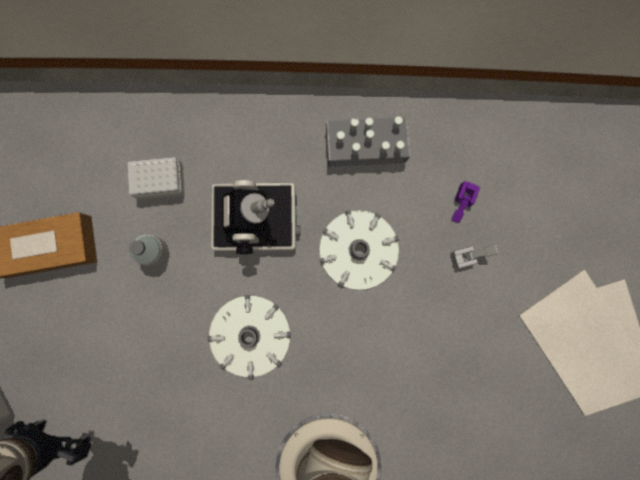

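View pics/b.png

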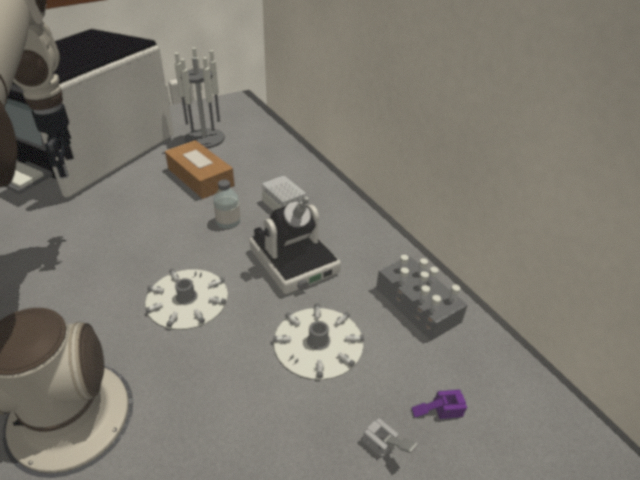

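The top view shows two discs, at (249,337) and (360,250). The second is farther right (world y≈-0.07), so it is the one meant. There are two nuts: the grey aluminium one at (465,258), and a purple look-alike at (468,196). The rotator is at (255,213) with its spindle leaning towards world -y.

Next I fit the rotator (x, y, yaw, tilt) and make a crop to confirm the disc and nut.

```bash
cat > rot.py <<'E'
from h import *
from scipy.optimize import least_squares
import json,os
# observations: list of [K,D,P,uv,kind]
def model(p):
    x,y,yaw,t=p; f=np.array([-np.cos(yaw),-np.sin(yaw),0]); z=np.sin(t)*f+np.cos(t)*np.array([0,0,1])
    piv=np.array([x,y,.122]); return dict(rotator=np.array([x,y,0]),seat=piv+.06*z,spindle_tip=piv+.142*z,z=z)
def pr(K,D,P,X):
    W=np.linalg.inv(P); return cv2.projectPoints(X.reshape(1,3),cv2.Rodrigues(W[:3,:3])[0],W[:3,3],K,D)[0].ravel()
def collect(name,conf=.3):
    T=T_tool(); bot.camera(name); K,D,P=cam(name,T); out=[]
    for k in('seat','spindle_tip','rotator'):
        m=bot.mark_of(name,k)
        if m and m[0]['confidence']>conf: out.append([K.tolist(),D.tolist(),P.tolist(),list(map(float,m[0]['uv'])),k])
    return out
def load(): return json.load(open('obs.json')) if os.path.exists('obs.json') else []
def fit(obs):
    f=lambda p:np.concatenate([np.append(0,0)]+[(pr(*map(np.array,o[:3]),model(p)[o[4]])-o[3])/(1 if o[4]!='rotator' else 3) for o in obs])
    r=least_squares(f,[.61,.2,np.pi/2,.5],loss='soft_l1',f_scale=2.)
    return r.x,r.fun
E
python3 - <<'E'
from rot import *
obs=collect('top')+collect('side'); json.dump(obs,open('obs.json','w'))
p,f=fit(obs); print(p,f.round(1)); print({k:v.round(3) for k,v in model(p).items()})
ms={c:bot.masks_of(c,'disc') for c in('top','side')}
for c in ms:
  for m in ms[c]: print(c,m['extent'],round(m['confidence'],2))
a=cv2.imread('pics/a.png')
cv2.imwrite('pics/c.png',np.hstack([cv2.resize(a[170:310,300:520],(880,560))[:, :700]]))
E
```

```text
[0.61085542 0.20775841 1.43935326 0.52653822] [ 0.   0.  -0.3  1.6 -0.7  0.7 -1.2  0.5  2.4  0.5  1.  -0.2  0.8 -0.4]
{'rotator': array([0.611, 0.208, 0.   ]), 'seat': array([0.607, 0.178, 0.174]), 'spindle_tip': array([0.602, 0.137, 0.245]), 'z': array([-0.066, -0.498,  0.865])}
top [209.3, 291.0, 288.3, 378.7] 0.6
top [321.2, 209.6, 398.5, 289.5] 0.59
side [272.9, 301.2, 362.8, 385.0] 0.61
side [143.4, 271.3, 228.0, 330.2] 0.59
```

View pics/c.png

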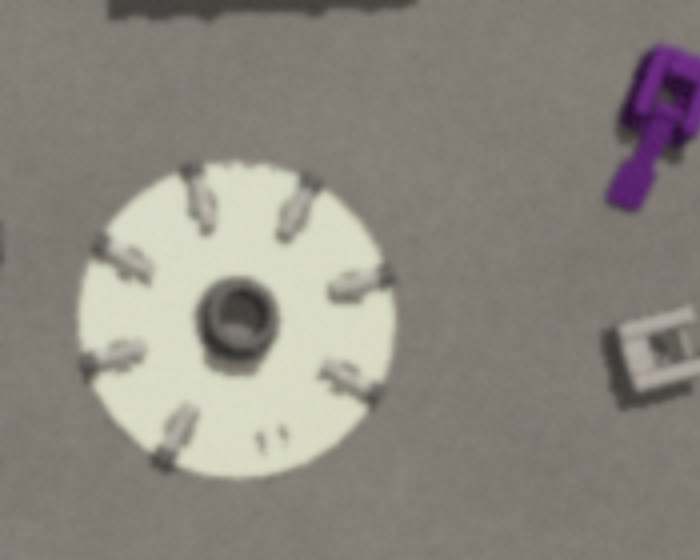

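The crop confirms the right disc: white plate, grey hub, centre at (359,250). The aluminium nut is on the right at about (466,258). I'll move towards it, turning the wrist on the way.

```bash
P="python3 -m pendant"
$P '[[[-2.9,-2.4,-1.5,0,0,0,80],[-2.9,-2.4,-1.5,0,0,0,80],[-2.9,-2.4,-1.5,0,0,0,80],[-2.9,-2.4,-1.5,0,0,0,80],[-2.9,-2.4,-1.5,0,0,0,80]]]' >/dev/null
$P '[[[-2.9,-2.4,-1.5,0,0,0,80],[-2.9,-2.4,-1.5,0,0,0,80],[-2.9,-2.4,-1.5,0,0,0,80],[-2.9,-2.4,-1.5,0,0,0,80],[-2.9,-2.4,-1.5,0,0,0,80]]]'
$P '[[[0,0,0,0,0,0.12,80],[0,0,0,0,0,0.12,80],[0,0,0,0,0,0.12,80],[0,0,0,0,0,0.12,80],[0,0,0,0,0,0.12,80]]]' >/dev/null
$P '[[[0,0,0,0,0,0.12,80],[0,0,0,0,0,0.12,80],[0,0,0,0,0,0.12,80],[0,0,0,0,0,0.12,80],[0,0,0,0,0,0.12,80]]]'
python3 - <<'E'
from rot import *
print(np.array(bot.get_calibration('wrist')['T_tool_cam']).round(3).tolist())
T=T_tool();im=snap('wrist','d.png')
for t in('disc','nut','seat','spindle_tip','rotator'):
    for m in bot.mark_of('wrist',t): print(t,np.round(m['uv'],1),round(m['confidence'],2),atz('wrist',m['uv'],0,T).round(3))
E
```

```text
time: 2.33
ee_pos: [0.3611, 0.2204, 0.3822]
tcp_rot: [-179.7, 0.0, 166.0]
wrist_force: [1.2, 1.1, 1.1]
opening: 0.0685
time: 3.17
ee_pos: [0.3664, 0.2121, 0.3874]
tcp_rot: [179.6, 0.2, 94.8]
wrist_force: [0.8, -0.2, 0.1]
opening: 0.0682
[[-0.001, -0.963, -0.269, 0.068], [1.0, -0.0, -0.001, -0.001], [0.001, -0.269, 0.963, -0.142], [0.0, 0.0, 0.0, 1.0]]
disc [411.  380.9] 0.94 [ 0.53  -0.069  0.   ]
disc [266.  183.7] 0.94 [0.307 0.199 0.   ]
seat [575.6 264.5] 0.56 [0.726 0.125 0.   ]
spindle_tip [614.7 344.4] 0.66 [0.814 0.01  0.   ]
rotator [497.1 196. ] 0.82 [0.601 0.207 0.   ]
```

```bash
P="python3 -m pendant"
$P '[[[-0.7,4.1,-0.8,0,0,-0.016,80],[-0.7,4.1,-0.8,0,0,-0.016,80],[-0.7,4.1,-0.8,0,0,-0.016,80],[-0.7,4.1,-0.8,0,0,-0.016,80],[-0.7,4.1,-0.8,0,0,-0.016,80]]]'
$P '[[[0,0,0,0,0,0,80],[0,0,0,0,0,0,80]]]'
python3 - <<'E'
from rot import *
obs=load();obs+=collect('wrist'); json.dump(obs,open('obs.json','w'))
snap('wrist','e.png')
p,f=fit(obs); print(p,f.round(1)); print({k:v.round(3) for k,v in model(p).items()})
for o in obs[-3:]: print(o[3:])
E
```

```text
time: 3.88
ee_pos: [0.5489, 0.204, 0.4273]
tcp_rot: [179.6, 0.2, 100.6]
wrist_force: [0.8, 0.9, 1.1]
opening: 0.0683
time: 4.05
ee_pos: [0.5562, 0.2044, 0.4218]
tcp_rot: [179.9, 0.2, 100.7]
wrist_force: [0.1, -0.1, 0.7]
opening: 0.0686
[0.6080387  0.20801515 1.49013853 0.5378575 ] [ 0.   0.  -0.1  2.2  0.1  0.5 -1.3  0.8  2.   0.9  1.6  0.4  0.5 -0.3
 -0.4  0.7  0.3 -1.6  1.6  0.2]
{'rotator': array([0.608, 0.208, 0.   ]), 'seat': array([0.606, 0.177, 0.174]), 'spindle_tip': array([0.602, 0.136, 0.244]), 'z': array([-0.041, -0.511,  0.859])}
[[361.5, 232.3], 'seat']
[[355.0, 304.4], 'spindle_tip']
[[349.2, 177.2], 'rotator']
```

View pics/e.png

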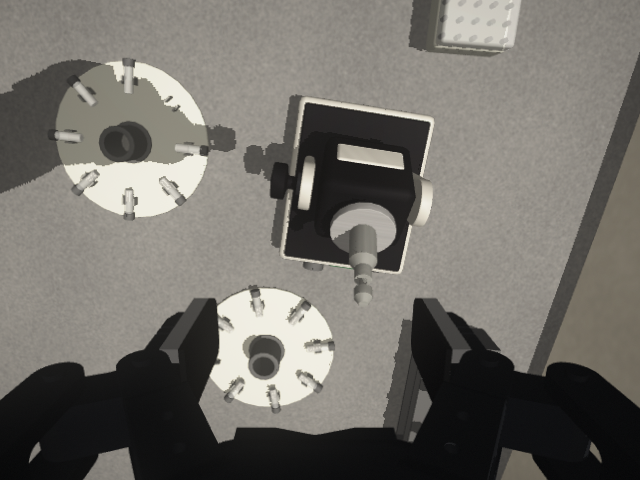

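The wrist picture shows the spindle from the flange at (362,231) to its tip at about (363,300). The network's tip mark, (355,304), is off. I'll swap in the tip I read from the picture and check the yaw against the base's edges.

```bash
python3 - <<'E'
from rot import *
obs=load(); obs[-2][3]=[363,300.5]; json.dump(obs,open('obs.json','w'))
p,f=fit(obs); print(p,f.round(1)); print({k:v.round(4) for k,v in model(p).items()})
T=T_tool()
c=[atz('wrist',u,.04,T) for u in([302,97],[433,119],[402,272],[283,257])]
for a,b in((0,1),(3,2),(0,3),(1,2)):
    d=c[b]-c[a]; print(np.linalg.norm(d).round(3),np.degrees(np.arctan2(d[1],d[0])).round(1))
print(atz('wrist',[264,364],.05,T),atz('wrist',[271,348],.006,T))
E
```

```text
[0.60514452 0.20799141 1.58988343 0.51006297] [ 0.   0.  -0.7  2.1 -1.5 -1.8 -1.3  1.2  1.8  0.3  2.6 -1.5  0.2 -0.2
  0.1 -0.4 -1.6  0.7  0.9  0.1]
{'rotator': array([0.6051, 0.208 , 0.    ]), 'seat': array([0.6057, 0.1787, 0.1744]), 'spindle_tip': array([0.6065, 0.1387, 0.2459]), 'z': array([ 0.0093, -0.4881,  0.8727])}
0.159 1.7
0.159 3.0
0.201 -86.9
0.197 -87.1
[ 0.53199098 -0.06150101  0.05      ] [ 0.53755236 -0.06114085  0.006     ]
```

```bash
P="python3 -m pendant"
$P '[[[-3.8,-1,0,0,0,0,72],[-3.8,-1,0,0,0,0,72],[-3.8,-1,0,0,0,0,72],[-3,-0.8,2.6,0,0,0,72],[-3,-0.8,2.6,0,0,0,72]]]' >/dev/null
$P '[[[-3,-0.8,2.6,0,0,0,72],[-3,-0.8,2.6,0,0,0,72],[-2,-0.8,2.6,0,0,0.06,72],[0,0,4,0,0,0.07,72],[0,0,4,0,0,0,72]]]'
$P '[[[0,0,3,0,0,0,72],[0,0,0,0,0,0,72]]]'
cat > tgt.py <<'E'
from h import *
def go(p,Rm):
    T=T_tool(); d=T[:3,:3].T@(np.array(p)-T[:3,3])*100; r=R.from_matrix(T[:3,:3].T@Rm).as_rotvec()
    print('shift cm',d.round(2),'turn rad',r.round(3))
def down(yaw): return R.from_euler('xyz',[180,0,yaw],degrees=True).as_matrix()
E
python3 - <<'E'
from tgt import *
T=T_tool(); print(T[:3,3].round(4)); im=snap('wrist','f.png')
for m in bot.mark_of('wrist','disc'): print(np.round(m['uv'],1),round(m['confidence'],2),atz('wrist',m['uv'],0,T).round(4))
go([.532,-.063,.15],down(93))
E
```

```text
time: 5.13
ee_pos: [0.5232, -0.0649, 0.2234]
tcp_rot: [177.8, 0.3, 93.7]
wrist_force: [1.9, -0.1, -0.1]
opening: 0.0614
time: 5.3
ee_pos: [0.5187, -0.0647, 0.1865]
tcp_rot: [178.1, 0.3, 93.6]
wrist_force: [-0.7, 0.6, -1.4]
opening: 0.0614
[ 0.5187 -0.0647  0.1865]
[321.3 210.5] 0.59 [ 0.529  -0.0652  0.    ]
shift cm [0.13 0.95 4.31] turn rad [0.04  0.006 0.012]
```

View pics/f.png

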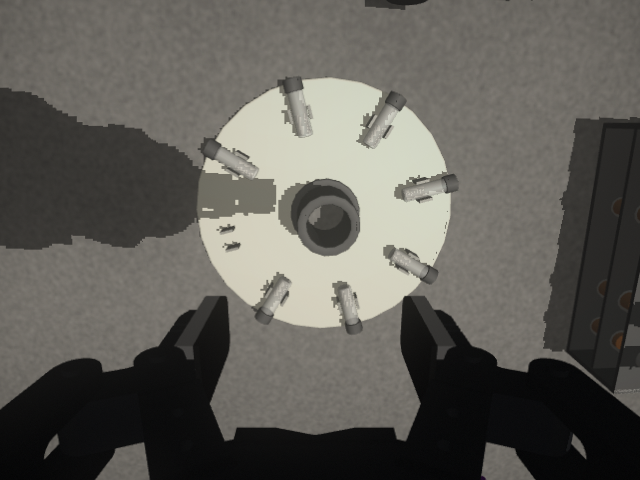

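The disc is below, with its rim spanning (198–451, 77–328) and the hub's top at (328,225).

```bash
python3 - <<'E'
from tgt import *
T=T_tool(); 
rim=np.array([atz('wrist',u,.006,T)[:2] for u in([198,203],[451,203],[324,77],[324,328])])
print(rim.round(4)); print((rim[0]+rim[1])/2,(rim[2]+rim[3])/2); h=atz('wrist',[328,225],.05,T);print(h)
c=[(rim[:,0].max()+rim[:,0].min())/2*.5+h[0]*.5,(rim[2,1]+rim[3,1])/4+h[1]*.5]; print(c)
go([*c,.018],down(93))
E
```

```text
[[ 0.4357 -0.0647]
 [ 0.6358 -0.0535]
 [ 0.5276  0.0341]
 [ 0.5418 -0.1682]]
[ 0.53578314 -0.05910366] [ 0.53468973 -0.06706342]
[ 0.53470887 -0.06614543  0.05      ]
[np.float64(0.5352460072771899), np.float64(-0.06660442755031329)]
shift cm [-0.17  0.71 17.51] turn rad [0.04  0.006 0.012]
```

```bash
P="python3 -m pendant"
$P '[[[-0.2,0.7,3.5,0.04,0.006,0.012,72],[0,0,3.5,0,0,0,72],[0,0,3,0,0,0,72],[0,0,0,0,0,0,72]]]'
python3 - <<'E'
from tgt import *
go([.535,-.0665,.015],down(93))
E
```

```text
time: 5.73
ee_pos: [0.536, -0.0655, 0.1058]
tcp_rot: [178.8, 0.2, 93.2]
wrist_force: [0.1, 0.1, -0.3]
opening: 0.0613
shift cm [-0.06 -0.3   9.08] turn rad [0.021 0.003 0.003]
```

```bash
P="python3 -m pendant"
$P '[[[-0.1,-0.2,2.5,0.02,0,0,72],[0,0,2.5,0,0,0,72],[0,0,2,0,0,0,72],[0,0,1.2,0,0,0,72],[0,0,0,0,0,0,72]]]'
python3 - <<'E'
from tgt import *
go([.535,-.0665,.015],down(93))
E
```

```text
time: 6.15
ee_pos: [0.5449, -0.0665, 0.0463]
tcp_rot: [178.5, 0.5, 93.4]
wrist_force: [-0.1, 0.8, -0.1]
opening: 0.0614
shift cm [ 0.08 -1.07  3.1 ] turn rad [0.026 0.009 0.007]
```

```bash
P="python3 -m pendant"
$P '[[[0.1,-1.1,-0.5,0.026,0.009,0.007,72],[0,0,0,0,0,0,72],[0,0,0,0,0,0,72]]]'
python3 - <<'E'
from tgt import *
go([.535,-.0665,.015],down(93))
E
```

```text
time: 6.4
ee_pos: [0.5386, -0.0659, 0.0623]
tcp_rot: [179.3, 0.1, 93.1]
wrist_force: [0.0, -0.1, 0.3]
opening: 0.0616
shift cm [-0.03 -0.42  4.73] turn rad [0.013 0.002 0.002]
```

```bash
P="python3 -m pendant"
$P '[[[0,-0.4,0,0.013,0,0,72]]]';$P '[[[0,0,1,0,0,0,72]]]';$P '[[[0,0,1,0,0,0,72]]]';$P '[[[0,0,0,0,0,0,72]]]'
python3 - <<'E'
from tgt import *
go([.535,-.0665,.015],down(93))
E
```

```text
time: 6.48
ee_pos: [0.5361, -0.0661, 0.0647]
tcp_rot: [179.8, 0.1, 93.1]
wrist_force: [0.8, -0.1, 0.3]
opening: 0.0615
time: 6.57
ee_pos: [0.5377, -0.0663, 0.0574]
tcp_rot: [179.6, 0.2, 93.2]
wrist_force: [-0.6, 0.4, 0.4]
opening: 0.0616
time: 6.65
ee_pos: [0.5386, -0.0663, 0.0475]
tcp_rot: [179.5, 0.2, 93.2]
wrist_force: [0.6, -0.7, -0.6]
opening: 0.0615
time: 6.73
ee_pos: [0.5377, -0.0662, 0.0452]
tcp_rot: [179.6, 0.2, 93.2]
wrist_force: [-1.4, -0.2, -0.8]
opening: 0.0616
shift cm [-0.01 -0.3   3.01] turn rad [0.007 0.003 0.003]
```

```bash
P="python3 -m pendant"
$P '[[[0,-0.4,0.9,0.01,0,0,72],[0,-0.15,0.9,0.004,0,0,72],[0,-0.15,0.8,0.004,0,0,72],[0,0,0.3,0,0,0,72],[0,0,0,0,0,0,72]]]'
python3 - <<'E'
from tgt import *
go([.535,-.0665,.015],down(93))
E
```

```text
time: 7.15
ee_pos: [0.528, -0.0665, 0.0099]
tcp_rot: [-179.0, 0.2, 93.2]
wrist_force: [-0.4, 0.0, 0.7]
opening: 0.0617
shift cm [-0.04  0.69 -0.52] turn rad [-0.018  0.003  0.003]
```

```bash
P="python3 -m pendant"
$P '[[[0,0.5,-0.4,-0.012,0,0,72],[0,0,0,0,0,0,72]]]'
$P '[[[0,0,0,0,0,0,45],[0,0,0,0,0,0,40],[0,0,0,0,0,0,40],[0,0,0,0,0,0,40]]]' 60
python3 - <<'E'
from tgt import *
go([.535,-.0665,.015],down(93))
E
```

```text
time: 7.32
ee_pos: [0.5331, -0.0661, 0.0133]
tcp_rot: [-179.7, 0.1, 93.2]
wrist_force: [-0.2, -0.2, 1.5]
opening: 0.0616
time: 7.65
ee_pos: [0.5343, -0.0662, 0.0152]
tcp_rot: [-179.8, 0.2, 93.2]
wrist_force: [-0.3, -0.5, -1.6]
opening: 0.0432
shift cm [-0.03  0.07  0.02] turn rad [-0.003  0.003  0.003]
```

```bash
P="python3 -m pendant"
$P '[[[0,0,-1,0,0,0,35],[0,0,-2,0,0,0,35],[0,0,-2.5,0,0,0,35],[0,0,-2.5,0,0,0,35],[0,0,-2.5,0,0,0,35]]]' 80
cat > seatp.py <<'E'
from tgt import *
import rot,json
def params():
    obs=rot.load(); f0=lambda p:np.concatenate([[(p[2]-1.62)/.01]]+[(rot.pr(*map(np.array,o[:3]),rot.model(p)[o[4]])-o[3])/(1 if o[4]!='rotator' else 3) for o in obs])
    return rot.least_squares(f0,[.61,.2,1.6,.5],loss='soft_l1',f_scale=2.).x
def frame(p):
    m=rot.model(p); x=np.array([np.cos(p[2]),np.sin(p[2]),0])*np.cos(p[3])+np.array([0,0,np.sin(p[3])]); z=-m['z']
    return m['seat'],m['z'],np.c_[x,np.cross(z,x),z]
def togo(h,off,p=None):
    p=params() if p is None else p
    s,z,Rm=frame(p); T=T_tool(); go(s+z*(h+off),Rm)
    l=Rm.T@(T[:3,3]-s); print('now: lateral mm x %.1f y %.1f height %.1f'%(l[0]*1e3,l[1]*1e3,-l[2]*1e3-off*1e3))
E
python3 - <<'E'
from seatp import *
p=params();print(p.round(4));print([v.round(4).tolist() for v in frame(p)]); togo(.115,.0152,p); print(bot.get_obs()['ee_pos'],bot.get_obs()['opening'])
E
```

```text
time: 8.07
ee_pos: [0.5305, -0.0654, 0.1197]
tcp_rot: [-179.2, 0.0, 93.2]
wrist_force: [-0.1, 0.6, -1.7]
opening: 0.0426
[0.6039 0.2081 1.6171 0.5122]
[[0.6052, 0.1787, 0.1743], [0.0227, -0.4896, 0.8717], [[-0.0404, 0.9989, -0.0227], [0.8707, 0.0463, 0.4896], [0.4901, 0.0, -0.8717]]]
shift cm [ 17.57   8.52 -16.95] turn rad [-0.016  0.513  0.006]
now: lateral mm x -236.3 y -86.0 height 55.0
[ 0.53050517 -0.06541841  0.11969217] 0.04256703534861567
```

```bash
P="python3 -m pendant"
$P '[[[0,0,-3.4,0,0,0,35],[0,0,-3.4,0,0,0,35],[0,0,-3.4,0,0,0,35],[0,0,-3.4,0,0,0,35],[0,0,-3,0,0,0,35]]]'
$P '[[[0,0,0,0,0.09,0,35],[0,0,0,0,0.09,0,35],[0,0,0,0,0.09,0,35],[0,0,0,0,0.09,0,35],[0,0,0,0,0.09,0,35]]]'
python3 - <<'E'
from seatp import *
togo(.115,.0152)
E
```

```text
time: 8.48
ee_pos: [0.5299, -0.0648, 0.2955]
tcp_rot: [-179.1, 0.0, 93.2]
wrist_force: [-0.1, -0.1, -1.4]
opening: 0.0426
time: 8.9
ee_pos: [0.5312, -0.0615, 0.3132]
tcp_rot: [179.4, -26.3, 93.8]
wrist_force: [0.7, 0.4, -1.9]
opening: 0.0425
shift cm [14.21  8.74  9.94] turn rad [0.001 0.054 0.017]
now: lateral mm x -138.1 y -85.1 height 221.8
```

```bash
P="python3 -m pendant"
$P '[[[2.8,1.7,0,0,0.03,0,35],[2.8,1.7,0,0,0.024,0,35],[2.8,1.7,1,0,0,0,35],[2.8,1.7,1,0,0,0,35],[2.4,1.5,1,0,0,0,35]]]'
$P '[[[0,0,1,0,0,0,35],[0,0,0,0,0,0,35]]]'
python3 - <<'E'
from seatp import *
togo(.115,.0152)
E
```

```text
time: 9.32
ee_pos: [0.6076, 0.0715, 0.3542]
tcp_rot: [179.8, -29.8, 92.6]
wrist_force: [0.8, -0.1, -1.7]
opening: 0.0424
time: 9.48
ee_pos: [0.6088, 0.0815, 0.3466]
tcp_rot: [179.7, -29.8, 93.0]
wrist_force: [0.4, -0.1, -2.5]
opening: 0.0425
shift cm [-0.02  0.08  6.76] turn rad [ 0.003 -0.009  0.005]
now: lateral mm x -0.3 y -0.9 height 182.6
```

```bash
P="python3 -m pendant"
$P '[[[0,0.1,2.2,0,-0.009,0,35],[0,0,2.2,0,0,0,35],[0,0,2,0,0,0,35],[0,0,0,0,0,0,35],[0,0,0,0,0,0,35]]]'
python3 - <<'E'
from seatp import *
togo(.1,.0152)
s,z,Rm=frame(params()); T=T_tool()
a=snap('side','g.png');b=snap('top','g2.png');w=snap('wrist','g3.png')
c=[]
for n,im in(('side',a),('top',b)):
    u=proj(n,s+z*.082)[0]; print(n,u,proj(n,s)[0]); im=im.copy()
    for k in(.082,0): 
        q=proj(n,s+z*k)[0]; cv2.circle(im,tuple(int(v*8) for v in q),12,(255,0,0),1,shift=3)
    for k in (0,.05):
        q=proj(n,T[:3,3]+T[:3,2]*(.0152-k))[0]; cv2.circle(im,tuple(int(v*8) for v in q),12,(0,255,0),1,shift=3)
    x,y=map(int,u); c.append(cv2.resize(im[max(0,y-75):y+75,x-65:x+65],(390,450)))
cv2.imwrite('pics/gg.png',np.hstack(c)[:,:,::-1])
E
```

```text
time: 9.9
ee_pos: [0.6071, 0.1122, 0.2926]
tcp_rot: [179.6, -29.2, 93.0]
wrist_force: [-0.2, 0.4, -2.0]
opening: 0.043
shift cm [0.01 0.11 2.05] turn rad [0.004 0.003 0.006]
now: lateral mm x -0.1 y -1.2 height 120.5
side [305.60763936 196.76320066] [296.80620322 213.29443002]
top [270.1861798  202.50662307] [254.4392498  208.31710803]
```

View pics/gg.png

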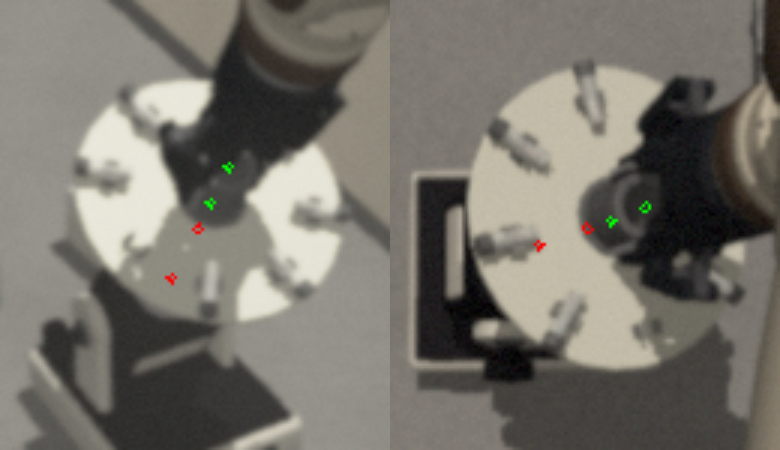

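Side and top views agree with the model: the disc is held square and in line with the spindle axis. Lowering.

```bash
P="python3 -m pendant"
$P '[[[0,0.1,1.4,0,0,0.005,35],[0,0,1.4,0,0,0,35],[0,0,1.4,0,0,0,35],[0,0,0,0,0,0,35]]]'
python3 - <<'E'
from seatp import *
togo(.05,.0152)
E
$P '[[[0,0,1.3,0,0,0,35],[0,0,0.9,0,0,0,35],[0,0,0,0,0,0,35]]]'
python3 - <<'E'
from seatp import *
togo(.02,.0152)
E
```

```text
time: 10.38
ee_pos: [0.6106, 0.1294, 0.2607]
tcp_rot: [179.2, -29.1, 92.6]
wrist_force: [-0.2, 0.3, -3.1]
opening: 0.0426
shift cm [ 0.09 -0.35  3.44] turn rad [ 0.014  0.004 -0.   ]
now: lateral mm x -0.8 y 3.1 height 84.4
time: 10.63
ee_pos: [0.6115, 0.1385, 0.2445]
tcp_rot: [178.9, -29.1, 92.7]
wrist_force: [-0.5, 0.3, -2.6]
opening: 0.043
shift cm [ 0.1  -0.52  4.58] turn rad [0.018 0.004 0.   ]
now: lateral mm x -0.9 y 4.4 height 65.9
```

```bash
P="python3 -m pendant"
$P '[[[0.1,-0.5,0.3,0.018,0,0,35],[0,-0.1,1,0.003,0,0,35],[0,-0.15,1,0.003,0,0,35],[0,0,0,0,0,0,35]]]'
python3 - <<'E'
from seatp import *
togo(.0,.0152)
E
```

```text
time: 10.97
ee_pos: [0.6036, 0.1498, 0.226]
tcp_rot: [-179.7, -29.1, 92.7]
wrist_force: [-0.3, 0.2, -3.2]
opening: 0.0425
shift cm [-0.01  0.32  4.4 ] turn rad [-0.005  0.004  0.001]
now: lateral mm x 0.3 y -2.9 height 44.0
```

```bash
P="python3 -m pendant"
$P '[[[0,0.25,0,-0.003,0,0,35],[0,0,0,0,0,0,35]]]' >/dev/null
python3 - <<'E'
from seatp import *
togo(.0,.0152)
E
$P '[[[0,-0.05,0.5,0,0,0,35],[0,-0.05,0.5,0,0,0,35],[0,0,0,0,0,0,35]]]'
python3 - <<'E'
from seatp import *
togo(.0,.0152)
E
```

```text
shift cm [-0.02  0.07  4.34] turn rad [-0.003  0.004  0.001]
now: lateral mm x 0.4 y -0.6 height 43.4
time: 11.38
ee_pos: [0.606, 0.1537, 0.2167]
tcp_rot: [179.9, -28.9, 92.7]
wrist_force: [1.0, -2.1, -4.8]
opening: 0.0428
shift cm [0.13 0.03 3.41] turn rad [0.001 0.008 0.001]
now: lateral mm x -1.0 y -0.4 height 34.1
```

```bash
P="python3 -m pendant"
$P '[[[0,-0.05,0.6,0,0,0,35],[0,-0.05,0.6,0,0,0,35]]]'
$P '[[[0,-0.05,0.6,0,0,0,35],[0,0,0,0,0,0,35]]]'
python3 - <<'E'
from seatp import *
togo(.0,.0152)
E
```

```text
time: 11.55
ee_pos: [0.6055, 0.1589, 0.2061]
tcp_rot: [179.8, -28.8, 92.7]
wrist_force: [1.1, -1.5, -1.8]
opening: 0.0425
time: 11.72
ee_pos: [0.6048, 0.1623, 0.1988]
tcp_rot: [179.8, -28.8, 92.7]
wrist_force: [2.8, -1.7, -4.8]
opening: 0.0426
shift cm [0.24 0.12 1.42] turn rad [0.003 0.009 0.   ]
now: lateral mm x -2.2 y -1.2 height 14.2
```

```bash
P="python3 -m pendant"
$P '[[[0,0.1,0.5,0,0,0,35],[0,0,0.5,0,0,0,35],[0,0,0,0,0,0,35]]]'
$P '[[[0,0,0.3,0,0,0,35],[0,0,0,0,0,0,35]]]'
python3 - <<'E'
from seatp import *
togo(.0,.0152)
E
```

```text
time: 11.97
ee_pos: [0.6051, 0.1684, 0.1888]
tcp_rot: [179.9, -28.9, 92.7]
wrist_force: [2.4, -2.3, -2.8]
opening: 0.0428
time: 12.13
ee_pos: [0.6053, 0.1695, 0.1869]
tcp_rot: [179.8, -28.8, 92.7]
wrist_force: [-1.0, -2.0, -1.5]
opening: 0.0427
shift cm [0.19 0.04 0.03] turn rad [0.004 0.009 0.001]
now: lateral mm x -1.9 y -0.4 height 0.3
```

```bash
P="python3 -m pendant"
$P '[[[0,0,0.3,0,0,0,35]]]'
$P '[[[0,0,0.3,0,0,0,35]]]'
$P '[[[0,0,0,0,0,0,35]]]'
python3 - <<'E'
from seatp import *
togo(.0,.0152)
E
```

```text
time: 12.22
ee_pos: [0.6055, 0.1695, 0.186]
tcp_rot: [179.7, -28.7, 92.7]
wrist_force: [-8.0, -29.5, 25.9]
opening: 0.0427
time: 12.3
ee_pos: [0.6055, 0.1694, 0.1861]
tcp_rot: [179.5, -28.6, 92.6]
wrist_force: [-8.9, -20.1, 20.7]
opening: 0.0424
time: 12.38
ee_pos: [0.6054, 0.169, 0.1875]
tcp_rot: [179.4, -28.6, 92.6]
wrist_force: [0.0, 0.4, -2.5]
opening: 0.0424
shift cm [0.2  0.03 0.11] turn rad [ 0.01   0.012 -0.   ]
now: lateral mm x -2.0 y -0.3 height 1.1
```

Contact with the flange: about 35 N along the spindle, at model height ~0. Pressing lightly, then releasing.

```bash
P="python3 -m pendant"
$P '[[[0,0,0.15,0,0,0,35],[0,0,0,0,0,0,70],[0,0,0,0,0,0,70],[0,0,0,0,0,0,70]]]' 40
$P '[[[0,0,-1,0,0,0,70],[0,0,-1.5,0,0,0,70],[0,0,-2,0,0,0,70],[0,0,-3,0,0,0,70],[0,0,-3,0,0,0,70]]]'
$P '[[[0,0,-3,0,0,0,70],[0,0,-3,0,0,0,70],[0,0,0,0,0,0,70],[0,0,0,0,0,0,70]]]'
python3 - <<'E'
from seatp import *
togo(.0,.0152);p=params(); s,z,Rm=frame(p);print(bot.get_obs()['ee_pos'])
T=T_tool();w=snap('wrist','i.png');
print('tip,seat,hub50 px',proj('wrist',[s+z*.082,s,s+z*.05],T).round(1).tolist())
for t in('disc','spindle_tip'):
  for m in bot.mark_of('wrist',t): print(t,np.round(m['uv'],1),round(m['confidence'],2))
E
```

```text
time: 12.72
ee_pos: [0.6053, 0.1706, 0.1873]
tcp_rot: [179.3, -28.8, 92.7]
wrist_force: [0.9, 0.0, 0.4]
opening: 0.0601
time: 13.13
ee_pos: [0.6036, 0.1214, 0.2775]
tcp_rot: [-179.9, -28.9, 92.7]
wrist_force: [0.2, 0.2, 1.0]
opening: 0.0601
time: 13.47
ee_pos: [0.605, 0.0888, 0.3402]
tcp_rot: [179.6, -28.9, 92.9]
wrist_force: [0.2, -0.5, 0.4]
opening: 0.0598
shift cm [-0.17  0.34 17.35] turn rad [0.006 0.008 0.003]
now: lateral mm x 3.0 y -4.4 height 173.4
[0.60503447 0.08878099 0.34017068]
tip,seat,hub50 px [[322.8, 239.7], [320.3, 211.2], [321.7, 226.8]]
disc [322.9 214.5] 0.97
disc [ 79.  226.8] 0.67
spindle_tip [319.5 247. ] 0.71
```

View pics/i.png

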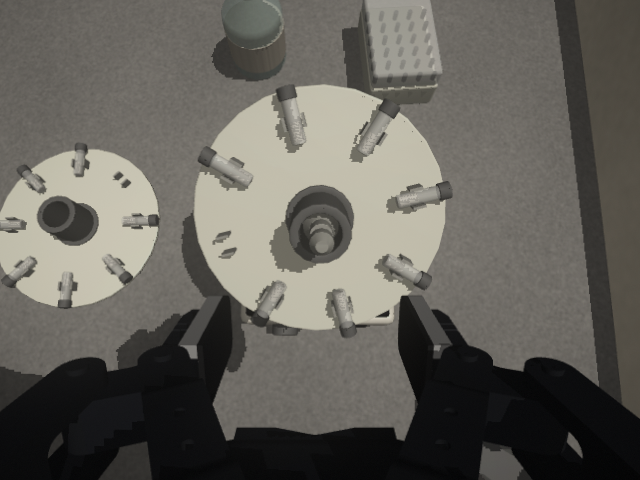

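The disc lies flat: rim (194–445, 83–330), spindle tip coming through the bore at (320,243). The tip is about 2 mm off my model in -x and 1 mm in -y (tool axes), so I'll carry that as an offset. Next is the aluminium nut.

```bash
P="python3 -m pendant"
$P '[[[-2,0,0,0,-0.1,0,70],[-2,0,0,0,-0.1,0,70],[-2,0,0,0,-0.1,0,70],[-2,0,0,0,-0.1,0,70],[-2,0,0,0,-0.1,0,70]]]'
$P '[[[-4,-1,0.5,0,0,0,70],[-4,-1,0.5,0,0,0,70],[-4,-1,0.5,0,0,0,70],[-4,-1,0.5,0,0,0,70],[-4,-1,0.5,0,0,0,70]]]'
python3 - <<'E'
from seatp import *
go([.52,-.30,.22],down(93))
E
```

```text
time: 14.03
ee_pos: [0.6079, -0.0065, 0.3031]
tcp_rot: [-179.8, 0.7, 92.8]
wrist_force: [0.9, 0.3, -0.6]
opening: 0.0597
time: 14.45
ee_pos: [0.5683, -0.2032, 0.2748]
tcp_rot: [-179.4, 0.8, 94.0]
wrist_force: [0.6, 0.1, 0.3]
opening: 0.0598
shift cm [-9.24 -5.44  5.68] turn rad [-0.011  0.015  0.017]
```

```bash
P="python3 -m pendant"
$P '[[[-3,-1.8,1.5,-0.01,0.01,0.01,70],[-3,-1.8,1.5,0,0,0,70],[-3,-1.8,1.5,0,0,0,70],[0,0,1,0,0,0,70],[0,0,0,0,0,0,70]]]'
python3 - <<'E'
from seatp import *
T=T_tool();w=snap('wrist','j.png')
for t in('nut','lever_tip'):
  for m in bot.mark_of('wrist',t): print(t,np.round(m['uv'],1),round(m['confidence'],2),atz('wrist',m['uv'],0,T).round(4),atz('wrist',m['uv'],.06,T).round(4))
E
```

```text
time: 14.87
ee_pos: [0.5132, -0.3045, 0.2104]
tcp_rot: [-179.5, -0.0, 93.2]
wrist_force: [0.0, 1.5, -0.3]
opening: 0.0597
nut [503.5 252.5] 0.98 [ 0.6769 -0.3374  0.    ] [ 0.6484 -0.3203  0.06  ]
nut [322.1 232.9] 0.76 [ 0.5177 -0.329   0.    ] [ 0.5163 -0.3133  0.06  ]
lever_tip [437.3 223.2] 0.92 [ 0.6156 -0.3147  0.    ] [ 0.5975 -0.3014  0.06  ]
lever_tip [342.2 331.6] 0.62 [ 0.5419 -0.4218  0.    ] [ 0.5364 -0.3903  0.06  ]
```

View pics/j.png

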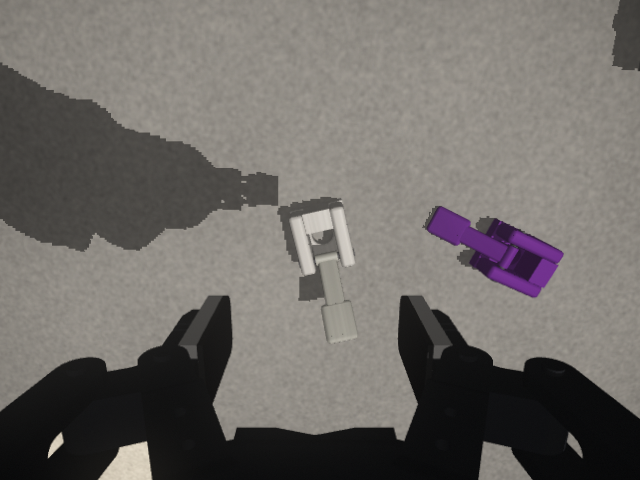

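The aluminium nut is at (322,236) with its open lever pointing to (340,325). The purple look-alike at (520,260) stays where it is.

```bash
python3 - <<'E'
from seatp import *
T=T_tool(); ang=lambda a,b:np.degrees(np.arctan2(*(b-a)[[1,0]])).round(1)
c=[atz('wrist',u,.034,T) for u in([292,218],[342,208],[353,263],[306,273])]
print(ang(c[0],c[3]),ang(c[1],c[2]),np.mean(c,0).round(4))
n=atz('wrist',[322.1,232.9],0,T); t=atz('wrist',[341,326],.062,T); print(n.round(4),ang(n,t), atz('wrist',[322,236],.02,T))
for y in(105,): go([.518,-.327,.10],down(y))
E
```

```text
-73.5 -74.6 [ 0.5209 -0.3268  0.034 ]
[ 0.5204 -0.3292  0.    ] -72.8 [ 0.51999198 -0.32653679  0.02      ]
shift cm [-2.36  0.22 11.38] turn rad [-0.006  0.001 -0.203]
```

```bash
P="python3 -m pendant"
$P '[[[-1.2,0.2,0,-0.006,0,-0.11,70],[-1.2,0.2,0,0,0,-0.11,70],[0,0,2.5,0,0,0,70],[0,0,2.5,0,0,0,70],[0,0,2.5,0,0,0,70]]]'
$P '[[[0,0,1.5,0,0,0,70],[0,0,0,0,0,0,70],[0,0,0,0,0,0,70]]]'
python3 - <<'E'
from seatp import *
go([.5205,-.328,.006],down(106.2))
T=T_tool();bot.camera('wrist')
for t in('nut','lever_tip'):
  for m in bot.mark_of('wrist',t): print(t,np.round(m['uv'],1),round(m['confidence'],2),atz('wrist',m['uv'],0,T).round(4))
E
```

```text
time: 15.43
ee_pos: [0.5304, -0.3236, 0.1486]
tcp_rot: [179.3, 0.8, 107.2]
wrist_force: [-0.3, -0.6, -0.6]
opening: 0.0599
time: 15.68
ee_pos: [0.5323, -0.3191, 0.1304]
tcp_rot: [179.4, 0.6, 107.6]
wrist_force: [0.3, -0.1, 0.4]
opening: 0.0599
shift cm [-0.35 -1.52 12.43] turn rad [0.011 0.011 0.024]
nut [503.5 308.9] 0.84 [ 0.6787 -0.3371  0.    ]
nut [288.4 232.3] 0.6 [ 0.517  -0.3286  0.    ]
lever_tip [284.1 369.7] 0.96 [ 0.5438 -0.4301  0.    ]
lever_tip [435.9 254.2] 0.79 [ 0.617  -0.3135  0.    ]
```

```bash
P="python3 -m pendant"
$P '[[[-0.3,-1.5,2,0.01,0.01,0.02,70],[0,-0.1,2,0,0,0,70],[0,-0.1,2,0,0,0,70],[0,0,0,0,0,0,70],[0,0,0,0,0,0,70]]]'
python3 - <<'E'
from seatp import *
go([.5195,-.328,.006],down(106.2))
E
```

```text
time: 16.25
ee_pos: [0.5213, -0.3301, 0.0786]
tcp_rot: [179.4, 0.7, 106.4]
wrist_force: [-0.4, -0.2, 0.6]
opening: 0.06
shift cm [ 0.34 -0.19  7.25] turn rad [0.01  0.012 0.003]
```

```bash
P="python3 -m pendant"
$P '[[[0.3,-0.2,1,0.01,0.012,0,70],[0,-0.15,1.3,0.003,0,0,70],[0,-0.15,1.3,0.003,0,0,70],[0,0,0,0,0,0,70],[0,0,0,0,0,0,70]]]'
python3 - <<'E'
from seatp import *
go([.5195,-.328,.006],down(106.2))
T=T_tool();bot.camera('wrist')
for m in bot.mark_of('wrist','nut'): print(np.round(m['uv'],1),round(m['confidence'],2),atz('wrist',m['uv'],0,T).round(4))
E
```

```text
time: 16.67
ee_pos: [0.5176, -0.3295, 0.0441]
tcp_rot: [-179.8, 0.2, 106.4]
wrist_force: [-0.7, -0.1, 0.2]
opening: 0.0593
shift cm [0.1  0.24 3.81] turn rad [-0.004  0.003  0.004]
[617.5 371.8] 0.97 [ 0.6791 -0.3379  0.    ]
[318.7 267.4] 0.62 [ 0.5174 -0.3269  0.    ]
```

```bash
P="python3 -m pendant"
$P '[[[0.1,0.1,1.2,0,0,0,70],[0,-0.1,1.2,0.003,0,0,70],[0,-0.1,0.7,0.003,0,0,70],[0,0,0,0,0,0,70],[0,0,0,0,0,0,70]]]'
python3 - <<'E'
from seatp import *
go([.5185,-.3275,.006],down(106.2))
E
```

```text
time: 17.18
ee_pos: [0.5164, -0.329, 0.0106]
tcp_rot: [-179.4, 0.2, 106.4]
wrist_force: [0.3, 0.1, -0.2]
opening: 0.0591
shift cm [0.08 0.24 0.46] turn rad [-0.01   0.004  0.004]
```

```bash
P="python3 -m pendant"
$P '[[[0.1,0.2,0.4,-0.01,0,0,70],[0,0,0,0,0,0,70]]]'
$P '[[[0,0,0,0,0,0,45],[0,0,0,0,0,0,35],[0,0,0,0,0,0,35],[0,0,0,0,0,0,35]]]' 60
python3 - <<'E'
from seatp import *
T=T_tool();print(T[:3,3]);w=snap('wrist','k.png')
for t in('nut','lever_tip'):
  for m in bot.mark_of('wrist',t): print(t,np.round(m['uv'],1),round(m['confidence'],2),atz('wrist',m['uv'],0,T).round(4))
E
```

```text
time: 17.35
ee_pos: [0.5181, -0.3273, 0.006]
tcp_rot: [179.9, 0.2, 106.4]
wrist_force: [0.6, -0.3, -0.3]
opening: 0.0596
time: 17.68
ee_pos: [0.5184, -0.3275, 0.007]
tcp_rot: [179.9, 0.3, 106.4]
wrist_force: [0.4, -0.2, -2.1]
opening: 0.043
[ 0.51844655 -0.32753115  0.00703961]
nut [316.  308.9] 0.68 [ 0.5181 -0.3289  0.    ]
lever_tip [569.9 339.8] 0.95 [ 0.6187 -0.3136  0.    ]
```

View pics/k.png

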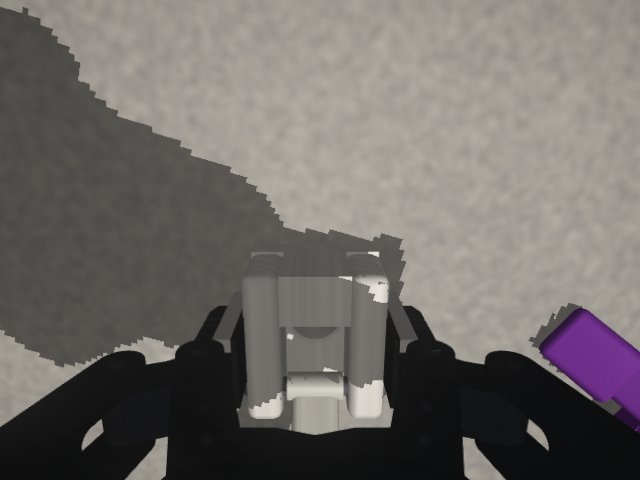

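The nut is held square between the pads, its top reaching from row 277 (far end) to about 418 (lever end), centred at u≈316. I'll work out where it sits in the tool frame.

```bash
python3 - <<'E'
from seatp import *
T=T_tool(); Ti=np.linalg.inv(T)
for u,z in(([316,275],.034),([316,418],.034),([316,254],.031),([316,308.9],0)):
    q=atz('wrist',u,z,T); print(u,(Ti@np.append(q,1))[:3].round(4))
E
P="python3 -m pendant"
$P '[[[0,0,-1,0,0,0,30],[0,0,-2,0,0,0,30],[0,0,-3.5,0,0,0,30],[0,0,-3.5,0,0,0,30],[0,0,-3.5,0,0,0,30]]]' 80
$P '[[[0,0,-3.5,0,0,0,30],[0,0,-3.5,0,0,0,30],[0,0,-3.5,0,0,0,30],[0,0,-3.5,0,0,0,30],[0,0,-3.5,0,0,0,30]]]'
python3 - <<'E'
from seatp import *
go([.56,-.06,.33],down(93)); print(bot.get_obs()['opening'])
E
```

```text
[316, 275] [ 0.0255 -0.0008 -0.0273]
[316, 418] [-0.0236 -0.0007 -0.0271]
[316, 254] [ 0.0309 -0.0007 -0.0243]
[316, 308.9] [-0.0011 -0.0007  0.0069]
time: 18.25
ee_pos: [0.5136, -0.3242, 0.1386]
tcp_rot: [-179.5, -0.5, 106.4]
wrist_force: [0.9, -0.9, -1.7]
opening: 0.0427
time: 18.67
ee_pos: [0.5129, -0.3235, 0.3264]
tcp_rot: [-179.6, -0.4, 106.4]
wrist_force: [0.6, -0.7, -1.8]
opening: 0.0423
shift cm [23.94 11.97 -0.29] turn rad [-0.008 -0.006  0.234]
0.04233727811992758
```

```bash
P="python3 -m pendant"
$P '[[[2,1,0,0,0,0.117,30],[2,1,0,0,0,0.117,30],[3.5,0.8,0,0,0,0,30],[3.5,0.8,0,0,0,0,30],[3.5,0.8,0,0,0,0,30]]]' >/dev/null
$P '[[[3,0.8,-0.5,0,0.1,0,30],[3,0.8,-0.5,0,0.1,0,30],[2,0.8,-0.5,0,0.1,0,30],[2,0.5,-0.5,0,0.1,0,30],[0,0,0,0,0.1,0,30]]]'
cat >> seatp.py <<'E'
def togo2(h,off=.007,dx=-.0022,dy=-.001):
    s,z,Rm=frame(params()); s=s+Rm@[dx,dy,0]; T=T_tool(); go(s+z*(h+off),Rm)
    l=Rm.T@(T[:3,3]-s); print('now: lateral mm x %.1f y %.1f height %.1f'%(l[0]*1e3,l[1]*1e3,-l[2]*1e3-off*1e3))
E
python3 - <<'E'
from seatp import *
togo2(.11)
E
```

```text
time: 19.5
ee_pos: [0.5676, -0.0636, 0.3855]
tcp_rot: [178.7, -29.1, 93.1]
wrist_force: [-1.3, -0.1, -2.5]
opening: 0.0429
shift cm [10.44  4.51 18.52] turn rad [0.019 0.005 0.007]
now: lateral mm x -103.8 y -47.8 height 294.9
```

```bash
P="python3 -m pendant"
$P '[[[2.6,1.1,2.5,0.01,0,0,30],[2.6,1.1,2.5,0.01,0,0,30],[2.6,1.1,2.5,0,0,0,30],[2.4,1,2.5,0,0,0,30],[0,0,2.5,0,0,0,30]]]'
$P '[[[0,0,0,0,0,0,30],[0,0,0,0,0,0,30]]]'
python3 - <<'E'
from seatp import *
togo2(.11)
E
```

```text
time: 19.92
ee_pos: [0.6077, 0.0827, 0.3271]
tcp_rot: [179.8, -29.4, 92.1]
wrist_force: [-0.3, 0.5, -1.0]
opening: 0.0424
time: 20.08
ee_pos: [0.6057, 0.086, 0.3237]
tcp_rot: [-179.7, -29.4, 92.2]
wrist_force: [-0.1, -0.4, -0.8]
opening: 0.0425
shift cm [0.54 0.28 5.86] turn rad [-0.    -0.001 -0.008]
now: lateral mm x -5.4 y -2.8 height 168.6
```

```bash
P="python3 -m pendant"
$P '[[[0.5,0.3,-1,0,0,-0.008,30],[0,0,-1,0,0,0,30],[0,0,0,0,0,0,30],[0,0,0,0,0,0,30]]]'
python3 - <<'E'
from seatp import *
togo2(.11)
s,z,Rm=frame(params()); s=s+Rm@[-.0022,-.001,0]
T=T_tool();w=snap('wrist','l.png');print(proj('wrist',[s+z*.082,s+z*.05,s],T).round(1).tolist())
for t in('spindle_tip','disc'):
  for m in bot.mark_of('wrist',t): print(t,np.round(m['uv'],1),round(m['confidence'],2))
cv2.imwrite('pics/l2.png',cv2.resize(w[150:390,160:480,::-1],(800,600)))
E
```

```text
time: 20.42
ee_pos: [0.6085, 0.0777, 0.349]
tcp_rot: [179.7, -29.3, 92.8]
wrist_force: [0.4, -0.0, -2.1]
opening: 0.0428
shift cm [0.04 0.01 8.48] turn rad [0.004 0.001 0.002]
now: lateral mm x -0.3 y -0.4 height 194.8
[[316.5, 230.2], [316.2, 219.0], [315.8, 205.5]]
spindle_tip [316.8 237.4] 0.74
disc [ 84.5 221.3] 0.92
disc [317.2 209.3] 0.77
```

View pics/l2.png

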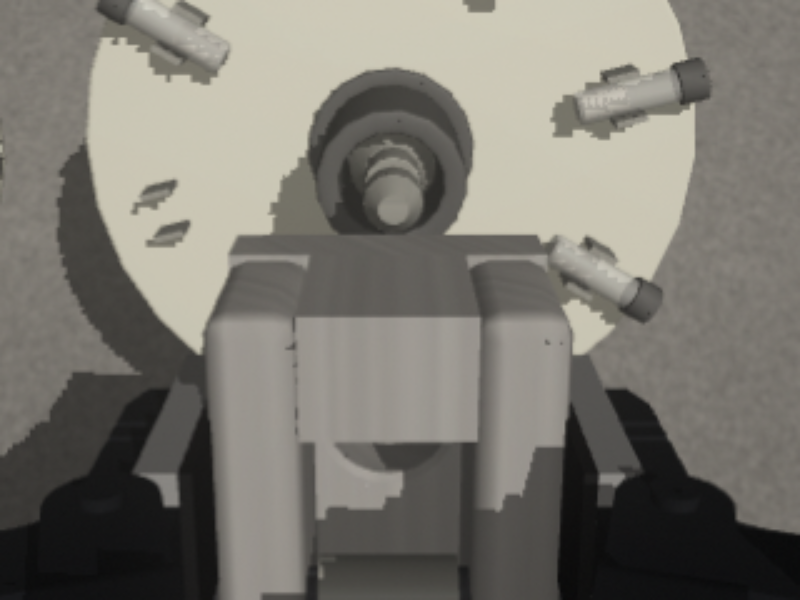

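The tip is clear at crop (393,211), which is pixel (317.2,234.4), about 4 px lower than predicted. I'll match the same patch in the earlier picture to settle the offset.

```bash
python3 - <<'E'
from seatp import *
L=cv2.imread('pics/l.png',0);I=cv2.imread('pics/i.png',0)
sc=(.195-.082+.1+.142)/(.173-.082+.1+.142)
uv=np.array([317.2,234.4]); 
t=L[214:242,304:331]; best=None
for s in(1,1.04,1.08,1.12):
    tt=cv2.resize(t,None,fx=s,fy=s,interpolation=cv2.INTER_CUBIC); r=cv2.matchTemplate(I[200:290,270:370],tt,cv2.TM_CCOEFF_NORMED); _,v,_,l=cv2.minMaxLoc(r)
    print(s,round(v,3),np.array(l)+[270,200]+(uv-[304,214])*s)
def mk(p,r): 
    T=np.eye(4);T[:3,:3]=R.from_euler('xyz',r,degrees=True).as_matrix();T[:3,3]=p;return T
T1=mk([.6050,.0888,.3402],[179.6,-28.9,92.9]);T2=mk([.6085,.0777,.349],[179.7,-29.3,92.8])
s,z,Rm=frame(params())
for T,u in((T1,[320.5,244.5]),(T2,uv)):
    o,d=ray('wrist',u,T); n=z; X=o+d*(np.dot(s+z*.082-o,n)/np.dot(d,n)); print('tip off in seat-tool frame mm',(Rm.T@(X-s-z*.082)*1e3).round(1))
E
```

```text
1 0.911 [321.2 246.4]
1.04 0.941 [321.728 247.216]
1.08 0.95 [321.256 247.032]
1.12 0.899 [321.784 247.848]
tip off in seat-tool frame mm [-3.  -1.5  0. ]
tip off in seat-tool frame mm [-4.9 -0.5  0. ]
```

Both pictures agree on x ≈ -4.8 mm and y ≈ -0.8 mm. I'll use -4.2 and -0.8; the taper catches about ±5 mm.

```bash
sed -i 's/dx=-.0022,dy=-.001/dx=-.0042,dy=-.0008/' seatp.py; P="python3 -m pendant"
$P '[[[-0.2,0,2.4,0.004,0,0,30],[0,-0.1,2.4,0,0,0,30],[0,-0.1,2.4,0,0,0,30],[0,-0.1,1.8,0,0,0,30],[0,0,0,0,0,0,30]]]'
$P '[[[0,0,0,0,0,0,30]]]' >/dev/null
python3 - <<'E'
from seatp import *
togo2(.083)
E
```

```text
time: 20.98
ee_pos: [0.6032, 0.12, 0.265]
tcp_rot: [180.0, -29.3, 92.6]
wrist_force: [-0.4, -0.2, -1.8]
opening: 0.0428
shift cm [0.24 0.46 1.76] turn rad [-0.     0.002 -0.001]
now: lateral mm x -2.3 y -4.6 height 100.6
```

```bash
P="python3 -m pendant"
$P '[[[0.2,0.45,0.5,0,0.002,0,30],[0,0,0.4,0,0,0,30],[0,0,0,0,0,0,30],[0,0,0,0,0,0,30]]]'
python3 - <<'E'
from seatp import *
togo2(.05)
E
```

```text
time: 21.4
ee_pos: [0.6083, 0.1257, 0.2602]
tcp_rot: [179.9, -29.4, 92.6]
wrist_force: [0.2, -0.3, -2.0]
opening: 0.0423
shift cm [-0.   -0.15  4.39] turn rad [ 0.003 -0.    -0.001]
now: lateral mm x 0.0 y 1.4 height 93.9
```

```bash
P="python3 -m pendant"
$P '[[[0,-0.15,0.4,0,0,0,30],[0,-0.05,0.5,0,0,0,30],[0,0,0,0,0,0,30]]]'
python3 - <<'E'
from seatp import *
togo2(.05)
E
$P '[[[0,-0.05,0.4,0,0,0,30],[0,0,0,0,0,0,30]]]'
$P '[[[0,-0.05,0.3,0,0,0,30],[0,0,0,0,0,0,30]]]'
python3 - <<'E'
from seatp import *
togo2(.05)
E
```

```text
time: 21.65
ee_pos: [0.6068, 0.1297, 0.2528]
tcp_rot: [179.7, -29.4, 92.6]
wrist_force: [-0.4, -1.0, -1.5]
opening: 0.0427
shift cm [ 0.01 -0.03  3.55] turn rad [ 0.005 -0.    -0.001]
now: lateral mm x -0.1 y 0.1 height 85.5
time: 21.82
ee_pos: [0.6061, 0.1318, 0.249]
tcp_rot: [179.7, -29.4, 92.6]
wrist_force: [-1.1, 0.3, -1.9]
opening: 0.0427
time: 21.98
ee_pos: [0.6053, 0.1334, 0.2461]
tcp_rot: [179.7, -29.4, 92.6]
wrist_force: [0.2, 0.6, -1.6]
opening: 0.0428
shift cm [0.01 0.11 2.78] turn rad [ 0.005 -0.    -0.001]
now: lateral mm x -0.1 y -1.2 height 77.8
```

```bash
P="python3 -m pendant"
$P '[[[0,0.08,0.2,0.004,0,0,30],[0,0,0,0,0,0,30]]]'
$P '[[[0,0,0.3,0,0,0,30],[0,0,0,0,0,0,30]]]'
$P '[[[0,0,0.3,0,0,0,30],[0,0,0,0,0,0,30]]]'
python3 - <<'E'
from seatp import *
togo2(.05)
E
```

```text
time: 22.15
ee_pos: [0.6061, 0.1346, 0.2445]
tcp_rot: [179.9, -29.4, 92.6]
wrist_force: [1.8, -0.0, -2.3]
opening: 0.0422
time: 22.32
ee_pos: [0.6066, 0.1362, 0.2419]
tcp_rot: [179.9, -29.4, 92.7]
wrist_force: [0.8, 0.5, -3.3]
opening: 0.043
time: 22.48
ee_pos: [0.6066, 0.1379, 0.2389]
tcp_rot: [179.9, -29.4, 92.7]
wrist_force: [0.3, 0.8, -2.3]
opening: 0.0428
shift cm [-0.03 -0.03  1.94] turn rad [ 0.002 -0.001  0.   ]
now: lateral mm x 0.2 y 0.2 height 69.4
```

```bash
P="python3 -m pendant"
$P '[[[0,-0.02,0.4,0,0,0,30],[0,0,0.3,0,0,0,30]]]'
$P '[[[0,-0.02,0.4,0,0,0,30],[0,0,0.3,0,0,0,30]]]'
$P '[[[0,0,0,0,0,0,30]]]'
python3 - <<'E'
from seatp import *
togo2(.05)
E
```

```text
time: 22.65
ee_pos: [0.6065, 0.1414, 0.2328]
tcp_rot: [179.8, -29.4, 92.7]
wrist_force: [0.9, -1.1, -2.5]
opening: 0.043
time: 22.82
ee_pos: [0.6062, 0.1452, 0.2262]
tcp_rot: [179.8, -29.4, 92.7]
wrist_force: [1.7, 1.2, 0.1]
opening: 0.0427
time: 22.9
ee_pos: [0.6062, 0.1456, 0.2256]
tcp_rot: [179.8, -29.4, 92.7]
wrist_force: [4.1, 0.8, -2.8]
opening: 0.0426
shift cm [-0.05 -0.02  0.4 ] turn rad [ 0.003 -0.001  0.001]
now: lateral mm x 0.5 y 0.2 height 54.0
```

```bash
P="python3 -m pendant"
$P '[[[0,0,0.25,0,0,0,30]]]'
$P '[[[0,0,0.25,0,0,0,30]]]'
$P '[[[0,0,0.2,0,0,0,30]]]'
python3 - <<'E'
from seatp import *
togo2(.05)
E
```

```text
time: 22.98
ee_pos: [0.6062, 0.1469, 0.2237]
tcp_rot: [179.8, -29.4, 92.7]
wrist_force: [1.4, -0.1, -1.4]
opening: 0.0428
time: 23.07
ee_pos: [0.6063, 0.148, 0.2217]
tcp_rot: [179.7, -29.4, 92.7]
wrist_force: [-4.4, -18.8, 23.7]
opening: 0.0428
time: 23.15
ee_pos: [0.6063, 0.1481, 0.2218]
tcp_rot: [179.6, -29.3, 92.7]
wrist_force: [-6.3, -17.8, 21.0]
opening: 0.0426
shift cm [-0.08 -0.05 -0.05] turn rad [0.007 0.    0.001]
now: lateral mm x 0.8 y 0.5 height 49.5
```

The nut sits on the hub: about 29 N contact at 49.5 mm. Releasing and retreating along the spindle.

```bash
P="python3 -m pendant"
$P '[[[0,0,0.05,0,0,0,30],[0,0,0,0,0,0,70],[0,0,0,0,0,0,70],[0,0,0,0,0,0,70]]]' 40
$P '[[[0,0,-1,0,0,0,70],[0,0,-1.5,0,0,0,70],[0,0,-2.5,0,0,0,70],[0,0,-3,0,0,0,70],[0,0,-3,0,0,0,70]]]'
$P '[[[0,0,0,0,0,0,0],[0,0,0,0,0,0,0],[0,0,0,0,0,0,0]]]'
python3 - <<'E'
from seatp import *
togo2(.05)
s,z,Rm=frame(params()); s=s+Rm@[-.0042,-.0008,0]
T=T_tool();w=snap('wrist','m.png')
ex=lambda a:s+Rm@[-.015-.06*np.cos(a-.5236),0,-(.05+.029+.06*np.sin(a-.5236))]
print('lever tip px for 1.0,1.1,1.2,0:',proj('wrist',[ex(a) for a in(1,1.1,1.2,0)],T).round(0).tolist())
for n in('wrist','side','top'):
  if n!='wrist': bot.camera(n); print(proj(n,[ex(1.1)]).round(0))
  for t in('nut','lever_tip'):
    for m in bot.mark_of(n,t): print(n,t,np.round(m['uv'],1),round(m['confidence'],2))
print('nut pred',proj('wrist',[s+z*.05],T).round(0))
cv2.imwrite('pics/m2.png',w[:,:,::-1])
E
```

```text
time: 23.48
ee_pos: [0.6059, 0.1478, 0.2228]
tcp_rot: [179.5, -29.3, 92.7]
wrist_force: [-0.2, 0.8, -0.7]
opening: 0.06
time: 23.9
ee_pos: [0.605, 0.0945, 0.3171]
tcp_rot: [-179.8, -29.4, 92.6]
wrist_force: [1.5, 0.3, 0.2]
opening: 0.0599
time: 24.15
ee_pos: [0.6062, 0.0914, 0.3238]
tcp_rot: [179.7, -29.3, 92.7]
wrist_force: [-0.2, -0.5, -0.1]
opening: 0.0237
shift cm [-0.14  0.18 11.61] turn rad [ 0.004 -0.     0.001]
now: lateral mm x 1.4 y -2.3 height 166.1
lever tip px for 1.0,1.1,1.2,0: [[320.0, 374.0], [320.0, 375.0], [321.0, 374.0], [319.0, 325.0]]
wrist lever_tip [323.1 373.4] 0.96
[[323. 217.]]
side nut [447.9 407.3] 0.58
side nut [305.1 208.1] 0.57
side lever_tip [413.1 412.9] 0.69
side lever_tip [323.8 219.4] 0.56
side lever_tip [300.4 204.9] 0.33
[[307. 203.]]
top nut [466.1 194.8] 0.94
top nut [267.3 202.7] 0.66
top lever_tip [459.8 218.9] 0.49
nut pred [[319. 232.]]
```

View pics/m2.png

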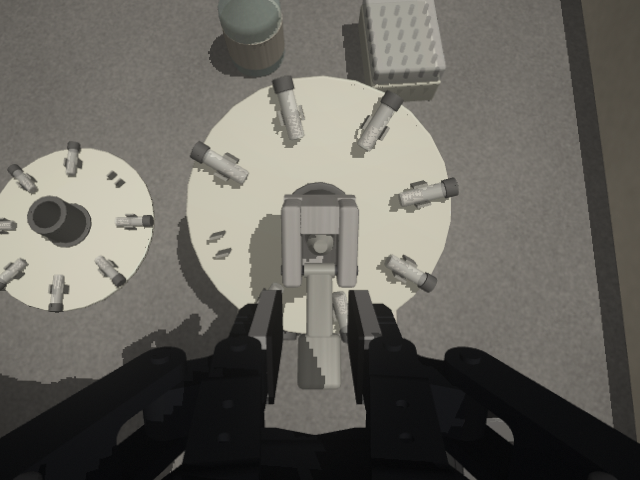

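The picture shows the nut on the spindle, its bore and the spindle end at (320,243), and the lever still open straight outwards with its paddle at (320,373), as predicted. Now I go over the paddle with the fingers shut.

```bash
P="python3 -m pendant"
$P '[[[-2.2,0.1,0,0,0,0,0],[-2.2,0.1,0,0,0,0,0],[-2.2,0,0,0,0,0,0],[0,0,0,0,0,0,0],[0,0,0,0,0,0,0]]]' 60
python3 - <<'E'
from seatp import *
togo2(.13,0)
E
```

```text
time: 25.02
ee_pos: [0.6104, 0.0341, 0.2898]
tcp_rot: [179.7, -29.4, 92.9]
wrist_force: [0.2, 0.5, 0.1]
opening: 0.0002
shift cm [6.53 0.09 4.16] turn rad [ 0.002 -0.001  0.004]
now: lateral mm x -65.3 y -0.7 height 171.6
```

```bash
P="python3 -m pendant"
$P '[[[0,0,1.5,0,0,0,0],[0,0,1.5,0,0,0,0],[0,0,1.2,0,0,0,0],[0,0,0.8,0,0,0,0]]]'
$P '[[[0,-0.05,0.8,0,0,0,0],[0,-0.05,0.8,0,0,0,0]]]'
$P '[[[0,-0.05,0.8,0,0,0,0],[0,-0.05,0.8,0,0,0,0]]]'
python3 - <<'E'
from seatp import *
togo2(.06,0)
E
```

```text
time: 25.35
ee_pos: [0.6101, 0.0604, 0.2477]
tcp_rot: [179.5, -29.4, 93.0]
wrist_force: [0.1, -0.1, -0.5]
opening: -0.0
time: 25.52
ee_pos: [0.6087, 0.0699, 0.2338]
tcp_rot: [179.4, -29.4, 93.1]
wrist_force: [0.1, -0.7, 1.6]
opening: 0.0003
time: 25.68
ee_pos: [0.6075, 0.0789, 0.2195]
tcp_rot: [179.3, -29.4, 93.2]
wrist_force: [0.8, -0.7, -0.1]
opening: 0.0001
shift cm [6.07 0.19 2.83] turn rad [ 0.007 -0.     0.008]
now: lateral mm x -60.7 y -1.6 height 88.3
```

```bash
P="python3 -m pendant"
$P '[[[-0.3,0.1,0.7,0.005,0,-0.005,0],[-0.1,0,0.7,0,0,0,0]]]'
$P '[[[0,0,0.6,0,0,0,0],[0,0,0,0,0,0,0]]]'
python3 - <<'E'
from seatp import *
togo2(.06,0)
E
```

```text
time: 25.85
ee_pos: [0.6083, 0.0832, 0.2045]
tcp_rot: [179.4, -29.4, 93.6]
wrist_force: [0.6, 0.4, 1.7]
opening: -0.0001
time: 26.02
ee_pos: [0.6079, 0.0868, 0.197]
tcp_rot: [179.5, -29.4, 93.5]
wrist_force: [-0.5, -0.9, 0.1]
opening: -0.0003
shift cm [6.48 0.17 0.49] turn rad [ 0.001 -0.001  0.013]
now: lateral mm x -64.8 y -0.8 height 64.9
```

```bash
P="python3 -m pendant"
$P '[[[0,0,0.3,0,0,0,0]]]'
$P '[[[0,0,0.3,0,0,0,0]]]'
$P '[[[0,0,0.3,0,0,0,0]]]'
$P '[[[0,0,0.3,0,0,0,0]]]'
python3 - <<'E'
from seatp import *
togo2(.06,0)
E
```

```text
time: 26.1
ee_pos: [0.6079, 0.0882, 0.1945]
tcp_rot: [179.5, -29.4, 93.5]
wrist_force: [0.2, 0.6, 1.2]
opening: -0.0002
time: 26.18
ee_pos: [0.6079, 0.0897, 0.1917]
tcp_rot: [179.5, -29.4, 93.5]
wrist_force: [-0.3, -0.2, 1.1]
opening: 0.0001
time: 26.27
ee_pos: [0.6081, 0.0911, 0.1891]
tcp_rot: [179.5, -29.4, 93.5]
wrist_force: [-0.8, -4.4, 7.4]
opening: 0.0001
time: 26.35
ee_pos: [0.6084, 0.0924, 0.1873]
tcp_rot: [179.4, -29.4, 93.6]
wrist_force: [0.5, -4.1, 6.9]
opening: -0.0001
shift cm [ 6.47  0.09 -0.63] turn rad [ 0.004 -0.     0.014]
now: lateral mm x -64.7 y -0.0 height 53.6
```

```bash
P="python3 -m pendant"
$P '[[[0,0,0.2,0,0,0,0]]]'
$P '[[[0,0,0.2,0,0,0,0]]]'
$P '[[[0,0,0.2,0,0,0,0]]]'
python3 - <<'E'
from seatp import *
togo2(.06,0)
E
```

```text
time: 26.43
ee_pos: [0.6088, 0.0932, 0.1862]
tcp_rot: [179.2, -29.4, 93.6]
wrist_force: [-1.1, -5.7, 9.3]
opening: -0.0001
time: 26.52
ee_pos: [0.6093, 0.0937, 0.1857]
tcp_rot: [179.1, -29.3, 93.6]
wrist_force: [-1.2, -6.6, 10.1]
opening: -0.0
time: 26.6
ee_pos: [0.6098, 0.094, 0.1854]
tcp_rot: [178.9, -29.3, 93.6]
wrist_force: [-2.4, -8.0, 10.6]
opening: 0.0001
shift cm [ 6.44 -0.03 -0.89] turn rad [0.01  0.001 0.015]
now: lateral mm x -64.4 y 1.4 height 51.2
```

```bash
P="python3 -m pendant"
$P '[[[0,-0.15,0.4,0.008,0,0,0]]]'
$P '[[[0,-0.05,0.5,0,0,0,0]]]'
$P '[[[0,-0.05,0.5,0,0,0,0]]]'
python3 - <<'E'
from seatp import *
togo2(.06,0)
bot.camera('side');
s,z,Rm=frame(params()); s=s+Rm@[-.0042,-.0008,0]
ex=lambda a:s+Rm@[-.015-.06*np.cos(a-.5236),0,-(.05+.029+.06*np.sin(a-.5236))]
print(proj('side',[ex(a) for a in(0,.1,.3)]).round(1).tolist())
for m in bot.mark_of('side','lever_tip'): print(np.round(m['uv'],1),round(m['confidence'],2))
E
```

```text
time: 26.68
ee_pos: [0.6093, 0.0948, 0.1844]
tcp_rot: [179.1, -29.2, 93.7]
wrist_force: [0.0, -14.0, 19.2]
opening: -0.0001
time: 26.77
ee_pos: [0.61, 0.0955, 0.1834]
tcp_rot: [178.7, -29.1, 93.7]
wrist_force: [-2.9, -23.6, 22.3]
opening: -0.0001
time: 26.85
ee_pos: [0.6108, 0.0957, 0.1828]
tcp_rot: [178.3, -28.9, 93.8]
wrist_force: [-7.7, -23.8, 28.2]
opening: 0.0
shift cm [ 6.41 -0.11 -1.23] turn rad [0.02  0.008 0.017]
now: lateral mm x -64.2 y 2.5 height 48.2
[[315.4, 230.1], [316.6, 230.1], [318.8, 229.4]]
[414.4 412.4] 0.57
```

```bash
P="python3 -m pendant"
$P '[[[0,0,-1.5,0,0,0,0],[0,0,-2.5,0,0,0,0],[0,0,-3,0,0,0,0],[0,0,-3,0,0,0,0],[0,0,-2.5,0,0,0,0]]]'
$P '[[[0,0,0,0,0,0,0],[0,0,0,0,0,0,0]]]'
python3 - <<'E'
from seatp import *
togo2(.06,0)
s,z,Rm=frame(params()); s=s+Rm@[-.0042,-.0008,0]
ex=lambda a,l=.06:s+Rm@[-.015-l*np.cos(a-.5236),0,-(.05+.029+l*np.sin(a-.5236))]
for n in('wrist','side','top'):
  T=T_tool();im=snap(n,'n_%s.png'%n); print(n,proj(n,[ex(a) for a in(0,.1,.2,1.1)],T).round(1).tolist(),'nut',proj(n,[s+z*.05],T).round(1))
  for t in('nut','lever_tip','spindle_tip'):
    for m in bot.mark_of(n,t): print(n,t,np.round(m['uv'],1),round(m['confidence'],2))
E
```

```text
time: 27.37
ee_pos: [0.6089, 0.0334, 0.2942]
tcp_rot: [178.5, -28.8, 93.7]
wrist_force: [0.4, 0.3, -0.1]
opening: -0.0001
time: 27.53
ee_pos: [0.6101, 0.0309, 0.2991]
tcp_rot: [178.0, -28.7, 93.8]
wrist_force: [0.6, 0.0, -0.5]
opening: 0.0001
shift cm [ 6.48 -0.08 12.06] turn rad [0.025 0.011 0.017]
now: lateral mm x -63.5 y -1.2 height 181.2
wrist [[313.2, 229.2], [313.3, 235.3], [313.5, 240.9], [315.8, 256.8]] nut [[314.9 125.8]]
wrist nut [316.  127.5] 0.72
wrist lever_tip [318.2 231.6] 0.67
wrist spindle_tip [316.3 129.7] 0.73
side [[315.4, 230.1], [316.6, 230.1], [317.7, 229.9], [323.1, 217.1]] nut [[302.5 205.1]]
side nut [302.5 205.7] 0.79
side nut [445.3 406.2] 0.61
side lever_tip [412.9 414.1] 0.89
side lever_tip [316.6 228.5] 0.74
side spindle_tip [305.3 197.8] 0.42
top [[293.9, 207.3], [296.2, 207.0], [298.3, 206.7], [307.2, 202.8]] nut [[265.6 205.4]]
top nut [268.4 204. ] 0.74
top lever_tip [290.  206.4] 0.46
top spindle_tip [271.2 200.6] 0.6
```

```bash
python3 - <<'E'
import cv2,numpy as np
a=cv2.imread('pics/n_wrist.png')[60:300,215:415]; b=cv2.imread('pics/n_side.png')[170:260,270:345]
cv2.imwrite('pics/n.png',np.hstack([cv2.resize(a,(400,480)),cv2.resize(b,(400,480),interpolation=cv2.INTER_CUBIC)]))
E
```

```text
(no output)
```

View pics/n.png

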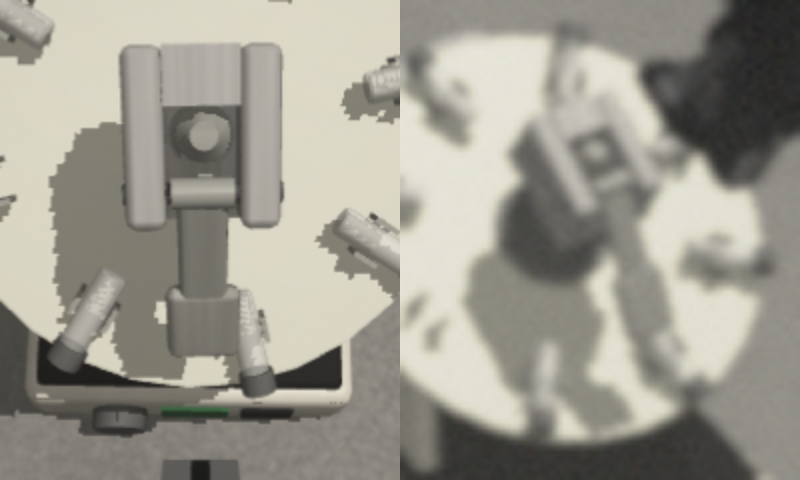

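The left crop shows the lever folded down over the disc: hinge at row ~156, paddle end at row ~237, against ~257 when open. I'll put a number on the angle from the end of the paddle relative to the hinge.

```bash
python3 - <<'E'
from seatp import *
T=T_tool(); s,z,Rm=frame(params()); s=s+Rm@[-.0042,-.0008,0]
q=lambda a,l,t:s+Rm@np.array([-.015-l*np.cos(a-.5236)-t*-np.sin(a-.5236)*1,0,-(.079+l*np.sin(a-.5236)+t*np.cos(a-.5236))])
nb=[s+Rm@[x,0,-.084] for x in(.025,-.025)]
print('nut top ends (seen 82, ~173)',proj('wrist',nb,T)[:,1].round(1))
for a in(-.03,0,.05,.1,.2): print(a,'hinge,end upper,end lower',proj('wrist',[q(a,0,0),q(a,.067,.0035),q(a,.067,-.0035)],T)[:,1].round(1))
E
```

```text
nut top ends (seen 82, ~173) [ 79.4 174. ]
-0.03 hinge,end upper,end lower [155.1 239.2 231.6]
0 hinge,end upper,end lower [155.1 241.3 233.9]
0.05 hinge,end upper,end lower [155.1 244.6 237.5]
0.1 hinge,end upper,end lower [155.1 247.9 241. ]
0.2 hinge,end upper,end lower [155.1 253.9 247.6]
```

The paddle end is at row ~237.5. The model gives 241 for fully closed and more for any opening, so the lever is down at its stop. The nut marks in all three views match the seated position. I'll back off a little and hand in.

```bash
P="python3 -m pendant"
$P '[[[0,0,-2,0,0,0,40],[0,0,-2,0,0,0,40],[0,0,0,0,0,0,40],[0,0,0,0,0,0,40]]]'
python3 - <<'E'
from h import *
bot.camera('top')
for t in('disc','tube_rack','reagent_bottle','tip_box','spindle_tip'):
    for m in bot.mark_of('top',t): print(t,np.round(m['uv'],1),round(m['confidence'],2))
print(bot.job_done())
E
```

```text
time: 28.47
ee_pos: [0.609, 0.0125, 0.3332]
tcp_rot: [178.3, -28.8, 93.8]
wrist_force: [-0.3, 0.1, -0.5]
opening: 0.0344
disc [258.9 207.9] 0.96
disc [251.1 333.6] 0.86
tube_rack [365.9 145.7] 0.96
reagent_bottle [157.3 250.1] 0.96
reagent_bottle [258.  210.1] 0.52
tip_box [156.9 180. ] 0.96
spindle_tip [156.6 250.3] 0.74
spindle_tip [274.1 201.7] 0.59
the job is handed in; nothing more can be done
None
```

The disc is on the flange, the aluminium nut is on its hub, and the lever is pressed down. I handed the job in at about 28.5 s of robot time; no verdict was reported.

**What I did:** I took the disc farthest to the robot's right and lowered it until it met the flange with about 35 N, at model height ~0 mm. I then lowered the nut with its lever open onto the hub, where it made contact at 49.5 mm with about 29 N. Last, I pressed the lever down with the fingers shut, up to about 37 N.

**Last checks:**
- **Nut:** the marks in all three views were within about 3 px of the expected seated position.
- **Lever:** the end of the paddle was about 4 px past where the model puts a fully closed lever. I take it as closed, though the angle was never read directly.
- **Bystanders:** the rack, bottle and tip box showed no real shift in the top view (at most about 5 px, on the tip box).
- **Head tilt:** the spindle tip was 1–2 px from where it started in the top view.
- **Robot:** clear of everything, with wrist force near zero.

**What disagreed:**
- The first estimate of the spindle axis was about 4–5 mm off. I corrected it from wrist pictures before fitting the nut, and the nut then went on with only light side force.
- Low-confidence false detections appeared, such as the rotator reported as a bottle and the bottle as the spindle tip. I ignored them.

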